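# Lengthen the telescoping rack of dark chocolates

### The job

Make room for one more box in the rack that holds the dark chocolate boxes: press its red spring button, slide the inner tube with the end plate out towards the open end, and let the button pop up fully through the other hole, so that the rack is locked in its long setting. Leave the matching rack with the cream-coloured boxes as it is, and let go at the end.

Things in the scene. Friction and masses are not known exactly. Their poses are not given: they have to be found in the camera images.
- dark_cap (a point): Centre of the top of the round red button cap on the rack with dark brown boxes: 26 mm across, 18 mm high, on a thin neck. Top 74 mm above the counter when up, 60 mm fully pressed; it rides on the inner tube. Push it from above or grip its sides, from any direction. x: level along the tube, the way it slides out; y: towards the boxes; z up. The end plate, 55 mm high, is always 112 mm ahead in x.
- dark_rack: Fixed grey base plate, 250 x 150 x 10 mm, origin under its centre; axes as the cap's. Outer tube, aluminium, slotted, fixed: top at z 40, 36 wide, x -120 to 30, axis at y -45 mm. Holes 30 x 26 mm at x -75 and -5, joined by a 16 mm slot. Two loose dark brown boxes, tops at z 36, y -8 to 68. A like rack with cream boxes stands on the other side; either may be left or right.
- dark_inner (a joint): How far the inner tube of the dark rack (with button and end plate) is out, in m: near 0 at the start, button in the first hole; 0.070 with the button centred in the second hole; end stop at 0.073. Friction about 2 N. Locked with about 4 mm play while the button is up in a hole.
- dark_button (a joint): How far the dark rack's button is pressed, in m: 0 up, 0.014 fully down; spring 2 N to start, 6 N fully down. Pressed 10 mm or more, the square red collar under the cap clears the tube's 5 mm top wall and the tube can slide; between the holes the wall keeps it down at 0.009 by itself; in a hole it springs up when let go.
- light_inner (a joint): The same slide of the other rack, with the cream-coloured boxes, in m: stays near 0.

How it is judged:
On the way:
1. the button of the dark-chocolate rack is pressed down (value of joint dark_button above 0.0085 m), for 0.05 s.
At the end, for the whole second after the job is handed in: The dark-chocolate rack's inner tube is out by 64 to 78 mm and at rest, its button is up to within 3 mm in the second hole, and the cream rack's inner tube is out by less than 10 mm (value of joint dark_inner above 0.064 m and value of joint dark_button below 0.003 m and not (value of joint dark_inner above 0.078 m) and value of joint light_inner below 0.01 m and velocity of joint dark_inner between -0.01 and 0.01 m/s); the robot touches nothing.
It fails at once if the rack with the cream-coloured boxes is unlocked and slid (value of joint light_inner above 0.015 m).
It fails at once if the dark rack's tube is forced along with its button still up (value of joint dark_inner between 0.01 and 0.06 m and value of joint dark_button below 0.007 m).
It also fails if it takes over 32 s, if anything falls off the work surface, if the arm or the gripper's body presses on something with over 40 N, if the wrist force passes 120 N, or if a joint passes its speed limit or range.

### The arm

A 7-joint arm with a two-finger parallel gripper is mounted at the origin on the work surface. World frame = base frame: x ahead of the robot, y to its left, z up, the work surface at z = 0. Lengths are in m, angles in rad, forces in N, time in s.
With the tool pointing down it reaches from about 0.425 to 0.875 m from the base axis. Payload 4.7 kg.
Tool frame: the origin (TCP) lies between the finger pads; the fingertips stand 19 mm ahead of it and the grasp point (between the pads) is the TCP; x points along the fingers, z is the direction in which the jaws open and shut, and the axes are right-handed (so a half turn about x gives the same grasp; the last joint's range is limited). The gripper opens to 85 mm and grips with 20 to 120 N. Pads are 22 mm wide; open, the fingers measure 114 mm over their backs; the gripper's body (76 mm by 85 mm) begins 54 mm behind the grasp point. The pads swing forward as they close: fully open they stand 13 mm farther back than shut.
Start: joints at [-1.202, 0.321, -0.07, 1.45, 0.023, 1.371, -0.057], TCP at [0.226, 0.61, 0.25] pointing down, gripper open.
Joint ranges: [-2.86, 2.86], [-0.3, 2.09], [-1.38, 1.24], [0.06, 2.45], [-1.56, 4.7], [0.09, 2.05], [-2.69, 2.69]. Speed limits (rad/s): [2.57, 2.57, 3.14, 3.14, 3.14, 3.14, 3.14].

### API

Orientations are given as a unit quaternion [x, y, z, w].
In Python, from workcell import get_obs, imaging, sign_off gives the robot as it stands.
- The arm moves only by the shell command python3 -m handwheel 'ROWS' [FORCE]. ROWS is JSON, one flat list of numbers, 7 for each row, row after row: the shift along the tool's x, y, z as a fraction of full scale, then the turn, a rotation vector about the tool's x, y, z as a fraction of full scale, then the opening in per cent of the stroke, from 0 (shut) to 100 (fully open). In form: [dx, dy, dz, ax, ay, az, jaw, dx, dy, dz, ax, ay, az, jaw, ...]. A call has 1 to 10 rows; each row shifts and turns the commanded pose from where the row before left it, along the tool's axes as they then stand; what a row does not reach is not made up. Full scale, the value 1, is 3 cm for a shift and 0.5 rad for a turn. A row lasts 1/8 s, in which the tool goes at most 62.5 mm and 10.7 degrees, less where a joint would pass 70% of its speed; a pose out of reach is approached as far as the arm can. A call with a number of a shift or a turn outside -1 to 1 is refused whole. A call with a gripper value outside its range is refused whole. The fingers move at their own pace and stop on an object; FORCE is the grip in N (left out, the last holds). Time passes only in rows, so rows that do not move let the fingers close. It gives the time, the measured TCP pose, the force and the opening at its end, in the units of the state.
- get_obs(): the state, without advancing time (a new reading comes with each control period).
- imaging.read_camera(name): name is "scene" or "top" or "wrist"; returns a dict with "image" (480x640x3 uint8, red, green, blue), "fx", "fy", "cx", "cy" (pixels), "R" (3x3) and "t" (3): a world point X has camera coordinates R X + t. Camera axes: x right, y down, z forward; pixel columns grow to the right and rows downward; lengths in m; the calibration is good to about 2 mm. A picture is of the moment at which its call begins. There is no depth.
- sign_off(): hands the job in, once; it reports no verdict.
The state is a dict: "time_s": time; "joints": joint angles; "joint_velocities": joint speeds; "joint_efforts": joint torques, N m; "tool_pos": TCP position; "tool_rot": TCP orientation; "contact_force": force on the tool from outside, world axes, zero at the start; "torque": the same for the moment, N m; "finger_gap": finger opening in m.
Only numpy, scipy, OpenCV 4.12 (cv2) and the standard library are available. Lean on these libraries where they do the work, as an engineer would, in place of code of your own. Each camera call takes 0.05 s, during which the arm holds its last target. There are 200 camera calls.

## Working session

There is one attempt and no reset: what is moved stays moved. The work goes in short steps, Python scripts to look and compute and a shell command to move; the robot and the scene stay as the last step left them, time stands still between calls to the robot, and variables do not carry over. Pictures are saved under pics/ and viewed, about 8 in all and at most 12, crops included, and the job is handed in when it is done.

```bash
mkdir -p pics; python3 - <<'E'
from workcell import get_obs, imaging
import cv2, numpy as np
o=get_obs();print(o['time_s'],o['tool_pos'],o['tool_rot'],o['finger_gap'])
for n in('top','scene'):
    c=imaging.read_camera(n);cv2.imwrite(f'pics/{n}0.png',c['image'][:,:,::-1])
    print(n,c['fx'],c['cx'],c['cy'],np.round(c['R'],3).tolist(),c['t'])
    hsv=cv2.cvtColor(c['image'],cv2.COLOR_RGB2HSV)
    m=(((hsv[...,0]<8)|(hsv[...,0]>172))&(hsv[...,1]>150)&(hsv[...,2]>80)).astype(np.uint8)
    k,_,s,ce=cv2.connectedComponentsWithStats(m)
    for i in range(1,k):
        if s[i,4]>15:print(s[i],ce[i])
E
```

```text
0.0 [0.22567355 0.60904412 0.24922626] [-0.40433709  0.58091005  0.40352548  0.57984672] 0.08551493481231184
top 505.89087355513317 319.17501745359687 241.62494804235305 [[-0.049, -0.999, 0.006], [-0.976, 0.047, -0.213], [0.213, -0.017, -0.977]] [-0.00578905  0.54738115  0.93704613]
[ 306   53  198   35 1526] [403.65727392  78.18283093]
[ 250   70   37   32 1094] [267.62888483  85.98263254]
[ 211   72   38   32 1122] [229.06951872  87.48930481]
[ 135   75   36   32 1097] [152.54603464  90.67274385]
[ 173   74   37   31 1114] [191.02513465  89.08797127]
[253 105  34   8 204] [269.91176471 108.69117647]
[215 107  35   8 205] [232.84878049 110.2       ]
[177 109  37   7 207] [195.31400966 111.89371981]
[140 110  37   8 205] [158.0195122  113.55609756]
[ 48 168  36  33 933] [ 65.40085745 183.99464094]
[187 187  15  66 663] [193.85067873 219.69984917]
[282 197  28  30 662] [295.98036254 210.96374622]
[393 206  13  67 432] [398.83564815 238.77314815]
[221 227  15  16 177] [228.35028249 234.57627119]
[629 226  11  31 188] [636.05319149 240.        ]
[433 245  16  15 184] [440.02717391 252.4
[... 403 characters left out ...]
31 -0.21393664  1.10780135]
[152   0  27   8 128] [161.921875    2.5078125]
[405   0  78  16 656] [451.7179878    5.03353659]
[ 567    7   73   51 2064] [603.71463178  33.23158915]
[ 79 105  37  35 931] [ 97.07518797 121.89473684]
[212 112  41  40 587] [230.96252129 126.60817717]
[222 176  17  24 266] [229.21428571 186.90601504]
[219 202  57  42 394] [246.91624365 222.85786802]
[ 293  299   40   42 1387] [312.79163663 319.19899063]
[404 309  22  32 502] [414.85258964 324.69322709]
[   0  312  155  120 1456] [ 98.11607143 391.62568681]
[ 413  345   67   77 1383] [445.89443239 383.44251627]
[ 141  427   96   53 2932] [189.96896317 461.08867667]
[234 473  16   7  71] [241.01408451 476.8028169 ]
```

View pics/top0.png

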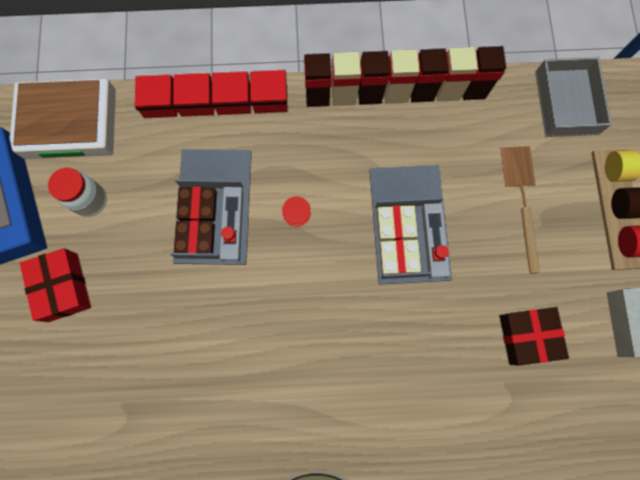

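View pics/scene0.png

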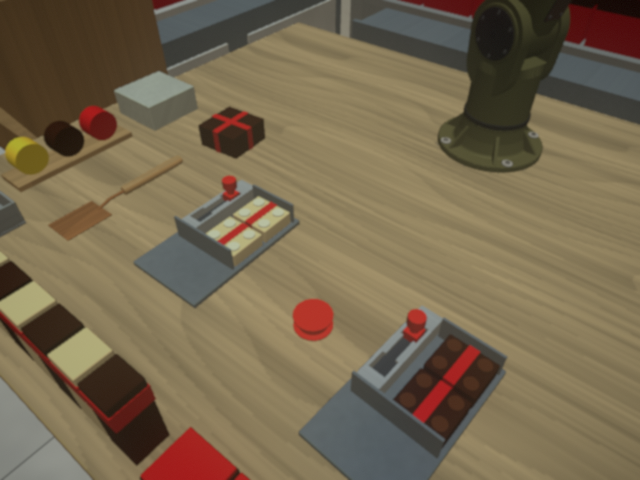

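The top view shows the dark rack on the left, with its cap at about px (228,233) and the slide running up the image (about +x world). The cream rack is on the right, with its cap at (440,252). The scene view agrees, with the dark cap at (416,318).

```bash
cat > h.py <<'E'
from workcell import get_obs, imaging
import cv2, numpy as np
from scipy.spatial.transform import Rotation as Ro
def red(im):
    hsv=cv2.cvtColor(im,cv2.COLOR_RGB2HSV)
    return (((hsv[...,0]<8)|(hsv[...,0]>172))&(hsv[...,1]>150)&(hsv[...,2]>80)).astype(np.uint8)
def ray(c,uv):
    d=c['R'].T@np.array([(uv[0]-c['cx'])/c['fx'],(uv[1]-c['cy'])/c['fy'],1]);return -c['R'].T@c['t'],d
def onz(c,uv,z):
    p,d=ray(c,uv);return p+d*(z-p[2])/d[2]
def tri(a,b):
    (p,d),(q,e)=a,b
    s=np.linalg.lstsq(np.c_[d,-e],q-p,rcond=None)[0];x,y=p+d*s[0],q+e*s[1]
    return (x+y)/2,np.linalg.norm(x-y)
E
python3 - <<'E'
from h import *
T=imaging.read_camera('top');S=imaging.read_camera('scene')
for a in (T,S):a['R']=np.array(a['R']);a['t']=np.array(a['t'])
mt=red(T['image']);ms=red(S['image'])
for r in mt[225:245,216:240]:print(''.join('.#'[v] for v in r))
print()
for r in ms[305:345,400:430]:print(''.join('.#'[v] for v in r))
# rib line
y,x=np.nonzero(mt[185:255,186:203]);P=np.array([onz(T,(a+186,b+185),.036)[:2] for a,b in zip(x,y)])
d=cv2.fitLine(P.astype(np.float32),2,0,.01,.01).ravel();print('ribbon',d)
print('corners base',[np.round(onz(T,u,.01)[:2],4).tolist() for u in((180,150),(251,150),(246,264),(174,264))])
o=get_obs();R=Ro.from_quat(o['tool_rot']).as_matrix();print(np.round(R,3))
E
```

```text
........................
............#...........
..........#####.........
........########........
.......##########.......
......############......
......#############.....
.....##############.....
.....##############.....
.....##############.....
......#############.....
.......############.....
........###########.....
........###########.....
.........##########.....
.........##########.....
.........##########.....
..........#########.....
........................
........................

..............................
..............................
..............................
..............................
..............###.............
...........#########..........
..........############........
.........##############.......
.........###############......
........#################.....
........#################.....
........##################....
........##################....
........##################....
........##################....
........##################....
........#################.....
........#################.....
........#################.....
.........#
[... 156 characters left out ...]
##############.....
....#####################.....
....#####################.....
....####################......
....###################.......
.....##################.......
.....#################........
.....################.........
.....###############..........
.......############...........
........##########............
..........#....##.............
..............................
..............................
..............................
..............................
ribbon [ 0.99802566 -0.06280784  0.6092844   0.21937162]
corners base [[0.7728, 0.2557], [0.7657, 0.1034], [0.5175, 0.1187], [0.5246, 0.2657]]
[[-0.    -0.938  0.347]
 [-0.001  0.347  0.938]
 [-1.    -0.    -0.001]]
```

```bash
python3 -c "
import cv2
i=cv2.imread('pics/top0.png')[140:275,160:265];j=cv2.imread('pics/scene0.png')[295:430,345:450]
cv2.imwrite('pics/c.png',cv2.resize(cv2.hconcat([i,j]),None,fx=3.8,fy=3.8,interpolation=cv2.INTER_CUBIC))"
```

```text
(no output)
```

View pics/c.png

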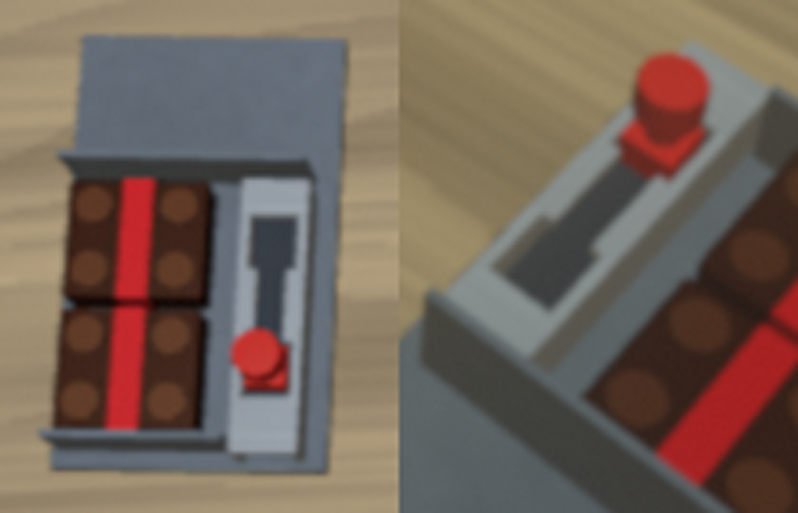

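The crop shows the cap's top disc at about (227.8,232.8) in top and (417,315.3) in scene. The collar is up in the first hole and the slot is clear.

```bash
python3 - <<'E'
from h import *
T=imaging.read_camera('top');S=imaging.read_camera('scene')
for a in (T,S):a['R']=np.array(a['R']);a['t']=np.array(a['t'])
a,b=(227.8,232.8),(417,315.3)
print(tri(ray(T,a),ray(S,b)),onz(T,a,.074),onz(S,b,.074))
c=(onz(T,a,.074)+onz(S,b,.074))/2
o=get_obs();R=Ro.from_quat(o['tool_rot']).as_matrix()
for ang in(-.06,):
  sl=np.array([np.cos(ang),np.sin(ang),0])
  for sg in (1,-1):
    z=sg*sl;x=np.array([0,0,-1.]);G=np.c_[x,np.cross(z,x),z]
    print('rotvec/0.5',Ro.from_matrix(R.T@G).as_rotvec()/.5)
tgt=np.r_[c[:2],.14];print('tool shift/0.03',R.T@(tgt-o['tool_pos'])/.03, c)
E
```

```text
(array([0.56886414, 0.14586279, 0.07326357]), np.float64(0.002765483742571675)) [0.5692487 0.1444756 0.074    ] [0.56879765 0.14731868 0.074     ]
rotvec/0.5 [ 2.55195889e+00 -9.40944653e-04  8.60779143e-04]
rotvec/0.5 [-3.73122622e+00 -9.33117201e-04 -1.02001965e-03]
tool shift/0.03 [  3.67263982 -16.0944652  -10.50986652] [0.56902318 0.14589714 0.074     ]
```

```bash
python3 -m handwheel '[0,-1,-0.65,0,0,0,100, 0,-1,-0.65,0,0,0,100, 0,-1,-0.65,0,0,0,100, 0,-1,-0.65,0,0,0,100, 0,-1,-0.65,0,0,0,100, 0,-1,-0.65,0,0,0,100, 0,-1,-0.65,0,0,0,100, 0,-1,-0.65,0,0,0,100, 0,-1,-0.65,0,0,0,100, 0,-1,-0.65,0,0,0,100]'
python3 -m handwheel '[0,-1,-0.65,0,0,0,100, 0,-1,-0.65,0,0,0,100, 0,-1,-0.65,0,0,0,100, 0,-1,-0.65,0,0,0,100, 0,-1,-0.7,0,0,0,100, 0,-1,-0.7,0,0,0,80, 0,-0.1,0,0.36,0,0,60, 0,0,0,0.37,0,0,60, 0,0,0,0.37,0,0,60, 0,0,0,0.37,0,0,60]'
python3 -m handwheel '[0.5,0,0,0.36,0,0,60, 0.7,0,0,0.36,0,0,60, 0.7,0,0,0.36,0,0,60, 0,0,0,0,0,0,60]'
cat > st.py <<'E'
from h import *
import sys
c=np.array([.569,.1459])
o=get_obs();R=Ro.from_quat(o['tool_rot']).as_matrix()
print(o['time_s'],np.round(o['tool_pos'],4),'gap',round(o['finger_gap'],4),'F',np.round(o['contact_force'],1));print(np.round(R,3))
for z in (.078,):print('units to cap',np.round(R.T@(np.r_[c,z]-o['tool_pos'])/.03,2))
if len(sys.argv)>1:
    a=[imaging.read_camera(n)['image'] for n in('wrist','scene')]
    i=[cv2.resize(a[0],None,fx=.62,fy=.62),cv2.resize(a[1][250:440,300:540],(397,298))]
    h=min(x.shape[0] for x in i);cv2.imwrite(sys.argv[1],cv2.hconcat([x[:h] for x in i])[:,:,::-1])
E
python3 st.py pics/w1.png
```

```text
time_s: 1.55
tool_pos: [0.44, 0.3215, 0.2505]
tool_rot: [-0.404, 0.58, 0.404, 0.581]
contact_force: [-0.1, -0.3, 0.2]
finger_gap: 0.0856
time_s: 2.8
tool_pos: [0.5693, 0.1464, 0.2503]
tool_rot: [-0.166, 0.687, 0.166, 0.687]
contact_force: [0.6, -0.2, -0.3]
finger_gap: 0.0513
time_s: 3.3
tool_pos: [0.5681, 0.1462, 0.1917]
tool_rot: [0.02, 0.708, -0.021, 0.706]
contact_force: [-0.6, -0.3, -0.1]
finger_gap: 0.0515
3.3 [0.5681 0.1462 0.1917] gap 0.0515 F [-0.6 -0.3 -0.1]
[[-0.003  0.057  0.998]
 [-0.001  0.998 -0.057]
 [-1.    -0.001 -0.003]]
units to cap [ 3.79 -0.    0.04]
```

View pics/w1.png

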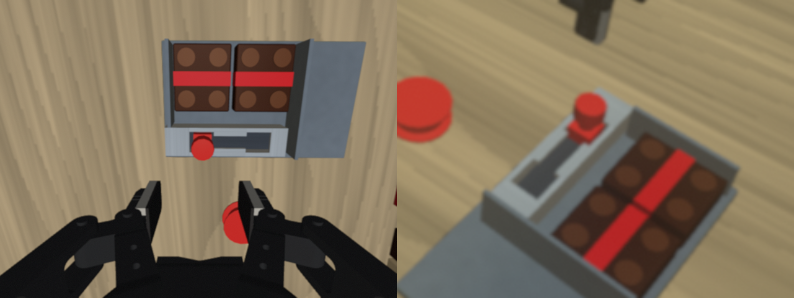

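The wrist view shows the cap centred between the pads and the tool aligned with the tube. I'll descend next.

```bash
python3 -m handwheel '[0.8,0,0,0,0,0,60, 0.8,0,0,0,0,0,60, 0.8,0,0,0,0,0,60, 0.8,0,0,0,0,0,60, 0.55,0,0.04,0,0,0,60, 0,0,0,0,0,0,60]'
python3 st.py pics/w2.png
```

```text
time_s: 4.15
tool_pos: [0.5703, 0.1462, 0.0804]
tool_rot: [0.02, 0.707, -0.021, 0.706]
contact_force: [-0.7, -0.5, 0.8]
finger_gap: 0.0512
4.15 [0.5703 0.1462 0.0804] gap 0.0512 F [-0.7 -0.5  0.8]
[[-0.001  0.058  0.998]
 [-0.     0.998 -0.058]
 [-1.    -0.001 -0.001]]
units to cap [ 0.08 -0.01 -0.04]
```

View pics/w2.png

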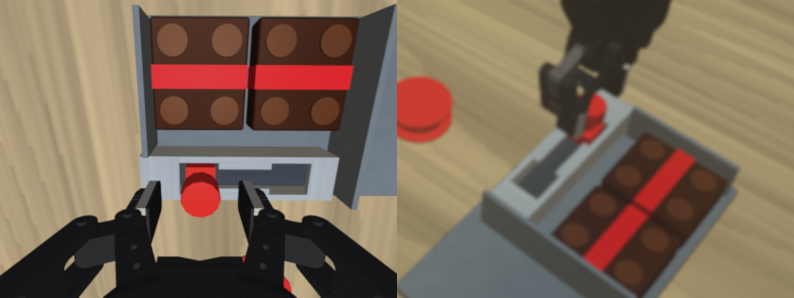

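The cap (wrist px about 200,195) lies between the pads, and the scene view confirms it. I'll grip, then press.

```bash
python3 -m handwheel '[0.07,0,0,0,0,0,25, 0,0,0,0,0,0,15, 0,0,0,0,0,0,10, 0,0,0,0,0,0,10, 0,0,0,0,0,0,10]' 40; python3 st.py
python3 -m handwheel '[0.15,0,0,0,0,0,10, 0.15,0,0,0,0,0,10, 0.12,0,0,0,0,0,10, 0,0,0,0,0,0,10, 0,0,0,0,0,0,10]'
python3 st.py pics/w3.png
```

```text
time_s: 4.88
tool_pos: [0.5709, 0.1465, 0.0791]
tool_rot: [0.021, 0.706, -0.021, 0.707]
contact_force: [1.0, 1.2, 1.4]
finger_gap: 0.0237
4.875 [0.5709 0.1465 0.0791] gap 0.0237 F [1.  1.2 1.4]
[[ 0.001  0.059  0.998]
 [ 0.     0.998 -0.059]
 [-1.     0.     0.001]]
units to cap [ 0.04 -0.02 -0.06]
time_s: 5.5
tool_pos: [0.5709, 0.1465, 0.0664]
tool_rot: [0.021, 0.707, -0.021, 0.707]
contact_force: [-1.0, 0.6, 5.2]
finger_gap: 0.0242
5.5 [0.5709 0.1465 0.0664] gap 0.0242 F [-1.   0.6  5.2]
[[ 0.001  0.059  0.998]
 [ 0.     0.998 -0.059]
 [-1.     0.     0.001]]
units to cap [-0.39 -0.02 -0.06]
```

View pics/w3.png

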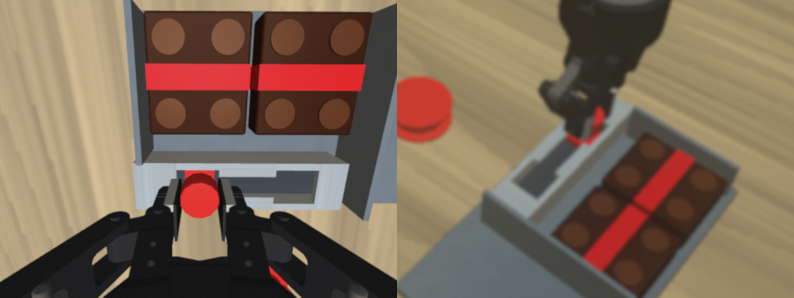

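The force of 5.2 N matches the spring at about 12 mm pressed, and the grip is holding. I'll slide a little first and check the force.

```bash
python3 -m handwheel '[0.02,0,0.1,0,0,0,10, 0,0,0.15,0,0,0,10, 0,0,0.15,0,0,0,10]'
```

```text
time_s: 5.98
tool_pos: [0.5822, 0.1458, 0.0657]
tool_rot: [0.021, 0.707, -0.021, 0.706]
contact_force: [-2.9, 1.2, 7.8]
finger_gap: 0.0241
```

```bash
python3 -m handwheel '[0,0,0.3,0,0,0,10, 0,0,0.3,0,0,0,10, 0,0,0.3,0,0,0,10, 0,0,0.3,0,0,0,10, 0,0,0.3,0,0,0,10, 0,0,0.25,0,0,0,10, 0,0,0.15,0,0,0,10, 0,0,0.03,0,0,0,10, 0,0,0,0,0,0,10]'
python3 st.py pics/w4.png
```

```text
time_s: 7.1
tool_pos: [0.6402, 0.1421, 0.0657]
tool_rot: [0.021, 0.707, -0.021, 0.707]
contact_force: [0.1, 0.2, 6.3]
finger_gap: 0.0243
7.1 [0.6402 0.1421 0.0657] gap 0.0243 F [0.1 0.2 6.3]
[[-0.001  0.059  0.998]
 [ 0.     0.998 -0.059]
 [-1.     0.    -0.001]]
units to cap [-0.41 -0.01 -2.38]
```

View pics/w4.png

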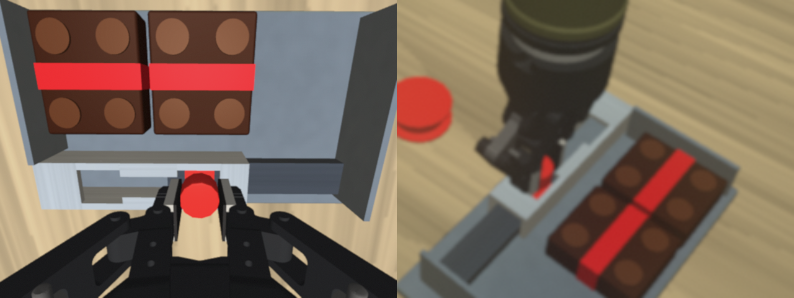

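The tube is out about 69.4 mm. I'll raise while still gripped; if the collar catches on the wall, an upward pull will show in the force.

```bash
python3 -m handwheel '[-0.1,0,0,0,0,0,10, -0.1,0,0,0,0,0,10, -0.1,0,0,0,0,0,10, -0.1,0,0,0,0,0,10, 0,0,0,0,0,0,10]'
```

```text
time_s: 7.82
tool_pos: [0.6402, 0.1421, 0.0774]
tool_rot: [0.021, 0.707, -0.021, 0.707]
contact_force: [-0.5, -0.9, 2.5]
finger_gap: 0.024
```

Raised 11.7 mm with about 2.5 N left, which is the remaining spring force, so the collar is coming up through the hole. I'll release and lift.

```bash
python3 -m handwheel '[0,0,0,0,0,0,30, 0,0,0,0,0,0,60, 0,0,0,0,0,0,60, 0,0,0,0,0,0,60, -0.5,0,0,0,0,0,60, -1,0,0,0,0,0,60, -1,0,0,0,0,0,60, -1,0,0,0,0,0,60, -1,0,0,0,0,0,60, 0,0,0,0,0,0,60]'
python3 st.py pics/w5.png
```

```text
time_s: 9.07
tool_pos: [0.6422, 0.1422, 0.2168]
tool_rot: [0.022, 0.704, -0.02, 0.709]
contact_force: [0.1, 0.5, 1.3]
finger_gap: 0.0511
9.075 [0.6422 0.1422 0.2168] gap 0.0511 F [0.1 0.5 1.3]
[[ 0.007  0.059  0.998]
 [ 0.002  0.998 -0.059]
 [-1.     0.002  0.007]]
units to cap [ 4.61 -0.03 -2.47]
```

View pics/w5.png

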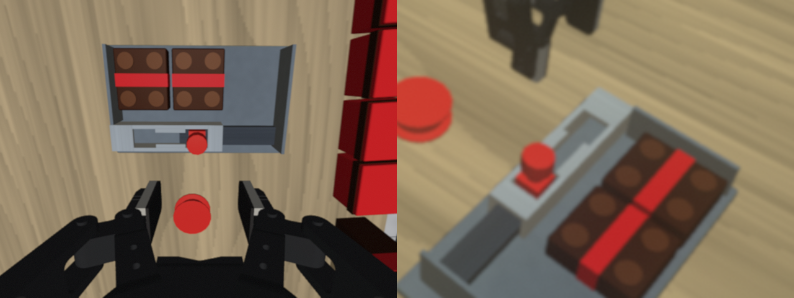

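The cap and collar stand above the tube in the second hole, looking the same as at the start. One numeric check, then I'll hand in.

```bash
python3 - <<'E'
from h import *
S=imaging.read_camera('scene');S['R']=np.array(S['R']);S['t']=np.array(S['t'])
m=red(S['image'])[325:375,365:405]
k,l,s,ce=cv2.connectedComponentsWithStats(m);i=1+s[1:,4].argmax();s=s[i];ys,xs=np.nonzero(l==i)
w=xs[ys<ys.min()+12];u=365+(w.min()+w.max())/2;v=325+ys.min()+6.3
print(s,'cap top',onz(S,(u,v),.074),'if pressed',onz(S,(u,v),.060),'expect ~[.6386 .1431] (scene bias +1.4mm y)')
from workcell import sign_off
o=get_obs();print(o['contact_force'],o['time_s'],np.abs(o['joint_velocities']).max());print(sign_off())
E
```

```text
[  7  16  23  34 533] cap top [0.63785844 0.14144744 0.074     ] if pressed [0.62891969 0.13704273 0.06      ] expect ~[.6386 .1431] (scene bias +1.4mm y)
[-0.00901167 -0.50973246  0.14059943] 9.225 0.012047935440024839
the job is handed in; nothing more can be done
None
```

I gripped the red cap of the dark rack, pressed it about 13 mm, and slid the tube out about 69–70 mm. Then I let the button rise through the second hole, opened the jaws, lifted clear and handed the job in at 9.2 s.

**Last checks:**
- **Button up:** the scene camera places the cap top at (0.638, 0.141). That is within about 2 mm of where it should be with the button up and the tube 70 mm out; if the button were still pressed, the same pixel would be about 10 mm off. The last picture shows the collar above the tube in the second hole.
- **Nothing touched:** the force on the tool was about 0.5 N, which is sensor noise, with the gripper well above the rack.
- **Not checked:** I did not take a new picture of the cream rack, but the arm never worked near it. I also did not tug on the tube to test the lock.

All the checks I made agreed, but sign-off reported no verdict.

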